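# Re-clamp a fossil block to free its bone face

## Robot

A 7-joint arm with a two-finger parallel gripper is mounted at the origin on a cart in front of the work surface, level with it; the furniture and walls round the work are solid. World frame = base frame: x ahead of the robot, y to its left, z up, the work surface at z = 0. Lengths are in m, angles in degrees, forces in N, time in s.
With the tool pointing down it reaches from about 0.425 to 0.875 m from the base axis. Payload 4.7 kg.
Tool frame: the origin (TCP) lies at the very end of the fingers, on their centre line; the grasp point (between the pads) lies 19 mm behind it; z points along the fingers, y is the direction in which the jaws open and shut (so a half turn about z gives the same grasp; the last joint's range is limited). The gripper opens to 87 mm and grips with 3 to 60 N. Pads are 19 mm wide; open, the fingers measure 117 mm over their backs; the gripper's body (75 mm by 190 mm) begins 51 mm behind the grasp point.
Start: joints at [66.698, 18.392, -4.016, 83.108, 1.295, 78.541, -3.26], TCP at [0.266, -0.593, 0.202] pointing down, gripper open.
Joint ranges: [-163.93, 163.93], [-17.29, 119.83], [-79.2, 71.16], [3.27, 140.29], [-89.18, 269.18], [5.43, 117.66], [-154.24, 154.24]. Speed limits (degrees/s): [147.25, 147.25, 180, 180, 180, 180, 180].

## Interface

Orientations are given as [roll, pitch, yaw] about the fixed x, y, z axes, in that order (R = Rz(yaw) Ry(pitch) Rx(roll)).
In Python, from cell import * gives the robot as it stands.
- The arm moves only by the tool drive_tool, never from a script. Its argument "moves" is text: rows parted by semicolons, each of 5 numbers parted by spaces: the shift along the tool's x, y, z in m, then the turn about the tool's z in degrees, then the gripper's target within -1 to 1 (fully open at 1, half-way at 0, shut at -1). In form: x y z yaw fingers; .... A call has exactly 8 rows; each row is the pose to reach, as a shift and turn from the pose commanded when the call began, along the tool's axes at that moment; what a row does not reach only later rows make up. A row lasts 1/10 s, in which the tool goes at most 50 mm and 8.59 degrees, less where a joint would pass 70% of its speed; a pose out of reach is approached as far as the arm can. A call with a gripper value outside its range is refused whole. The fingers move at their own pace and stop on an object; "grip_force" is the grip in N (left out, the last holds). Time passes only in rows, so rows that repeat a pose let the fingers close, or fill a call up. It gives the time, the measured TCP pose, the force and the opening at its end, in the units of the state.
- get_obs(): the state, without advancing time (a new reading comes with each control period).
- read_camera(name): name is "side" or "top"; returns (picture, depth): 400x640x3 uint8, red, green, blue; 400x640 float32, m along the optical axis (not along the pixel's ray), 0 where there is no reading.
- calibration(name): a dict with "intrinsics" (3x3 intrinsics, pixels), "cam_to_world" (4x4, takes a point from camera to world coordinates). Camera axes: x right, y up, looking along -z (the intrinsics and any distortion apply to the point x, -y, -z); pixel columns grow to the right and rows downward; lengths in m; the calibration is good to about 2 mm. A picture is of the moment at which its call begins. calibration takes no time and is no camera call.
- sign_off(): hands the job in, once; it reports no verdict.
Trained networks look in the newest picture that a camera, given by its name, has taken for a name from the list of things; names that differ only in an ending like _2 or _b are one class to them, and where a whole thing is asked for, a point or a joint stands for the part that bears it (a point fixed in the world has none). Each returns a list of dicts, best first, with "conf" (0 to 1); they miss things now and then, are a little off and sometimes report something else, mostly with a low value. They report only what shows in the picture. A call takes as long as a camera call.
- search_frame(camera, name): "uv" ([column, row] in pixels, amid what is visible of it).
- pinpoint(camera, name): "uv" ([column, row] in pixels: a listed point, or the origin of a listed thing).
The state is a dict: "time_s": time; "qpos": joint angles; "joint_velocities": joint speeds; "effort": joint torques, N m; "tool_pos": TCP position; "tool_rot": TCP orientation; "force": force on the tool from outside, world axes, zero at the start; "wrist_torque": the same for the moment, N m; "grip_width": finger opening in m.
Only numpy, scipy, OpenCV 4.12 (cv2) and the standard library are available. Lean on these libraries where they do the work, as an engineer would, in place of code of your own. Each camera call takes 0.05 s, during which the arm holds its last target. There are 200 camera calls.

## Task

The fossil face of the rock block (the one beside the yellow line on its top) is hidden against the fixed jaw of the small bench fixture. Slide the jaw open by its red tab, lift the block out above the jaws, turn it a quarter turn and set it down flat on the bed between the middles of the jaws, square to them, so that the fossil face looks out of the fixture's open side toward the robot; then slide the jaw shut until it holds the block against the fixed jaw. Keep the block upright, do not drop it, and leave the things around it where they are.

Things in the scene. Friction and masses are not known exactly. Their poses are not given: they have to be found in the camera images.
- fixture: Grey-blue slide-jaw fixture fixed on the bench, 90 x 200 x 46 mm. Origin: centre of its underside. Bed top 20 mm above the origin, 62 mm wide in x. Jaws: 50 mm wide in x, centred on x = 0, tops 46 mm above the origin. Fixed jaw's face at y = +70 mm (28 mm thick behind it); sliding jaw's face at y = 34 mm minus the joint value. Both x sides are open; -x is the one toward the robot.
- slide_jaw (a joint): Sliding jaw, in m: gap between jaw faces = 0.036 + value. 0 = shut, grows as the jaw slides open toward the fixture's -y, up to 0.052 (gap 88 mm). Slides stiffly (about 4 N) and stays where it is left. Starts shut on the block's 42 mm width.
- jaw_tab (a point): Top centre of the sliding jaw's upright red tab, to pinch or push: 30 mm wide in the fixture's x, 12 mm thick in y, top 82 mm above the bench, 50 mm behind the jaw's face (toward -y). It rises from a carriage 34 mm above the bench; between tab and jaw (24 mm thick, 46 mm above the bench) are 20 mm.
- block: Grey rock block, 56 x 42 x 64 mm (x, y, z), about 0.4 kg. Origin: centre of its underside, z up. Its +y face (56 mm wide) carries the fossil: ochre bones, dark teeth; a yellow line on the top runs along that edge. At the start it stands on the fixture's bed, axes parallel to the fixture's, fossil face against the fixed jaw, 38 mm of it above the jaws.
- bone_face (a point): Centre of the block's fossil face (+21 mm in the block's y, 32 mm above its underside).
- lamp_left: Grey jointed desk lamp at the right front of the bench, an obstacle 0.6 m high: its foot is 86 mm nearer the robot (-x) and 103 mm further right (-y) than this origin; its arm leans from there away from the robot and its head hangs to the right. Come round it with the arm drawn in (within 0.4 m of the base axis) or well above.
- vial: White vial with a red cap, 19 mm across, 52 mm high, standing on the bench; a bystander. Origin: centre of its underside.
- wedge: Pine wedge, 22 x 57 x 10 mm, lying on the bench; a bystander. Origin: centre of its underside.
- cold_chisel: Dark cold chisel, 22 x 150 x 16 mm, lying on the bench behind the fixture, long in its y; a bystander. Origin: centre of its underside.
- jar: Brown jar with a white lid, 62 mm across, 78 mm high, standing on the bench; a bystander. Origin: centre of its underside.

How it is judged (in metres and radians):
On the way, in this order (a step that is already met when the one before it is completed fails the run):
1. the sliding jaw is opened (joint above 0.010) while the block is still on the bed (value of joint slide_jaw above 0.01 m and z of block in the frame of fixture below 0.03 m), for 0.1 s.
2. the block is lifted out: its underside is above the jaws' tops (z of block in the frame of fixture above 0.047 m), for 0.1 s.
3. the block stands on the bed between the jaws, turned a quarter turn, fossil face to the front (z of block in the frame of fixture between 0.0165 and 0.0235 m and angle between block's own z axis and vertical below 0.06 rad and angle between the y axis of block and the x axis of fixture, either way round below 0.08 rad and x of bone_face in the frame of fixture below -0.003 m and x of block in the frame of fixture between -0.016 and 0.016 m and y of block in the frame of fixture between 0 and 0.0465 m), for 0.2 s.
At the end, for the whole second after the job is handed in: Block flat and upright on the bed (within 3.5 mm, 0.06 rad), turned a quarter turn (within 0.08 rad), fossil face to the open -x side, centre within 16 mm of the jaws' middle in x, sliding jaw shut on its 56 mm width (joint 0.018 to 0.0225, at most 2.5 mm slack), all at rest (all of step 3 and value of joint slide_jaw between 0.018 and 0.0225 m and linear speed of block below 0.01 m/s and velocity of joint slide_jaw between -0.005 and 0.005 m/s); the robot touches nothing.
It fails at once if the block is dropped: it moves faster than 0.4 m/s while the fingers do not touch it (linear speed of block above 0.4 m/s and contact force between the fingers and block below 0.2 N).
It fails at once if the block is tipped by more than 0.6 rad (angle between block's own z axis and vertical above 0.6 rad).
It fails at once if the vial, wedge, cold chisel or jar is moved by more than 20 mm (distance of any of vial, wedge, cold_chisel, jar from where it was at the start of the episode above 0.02 m).
It also fails if it takes over 64 s, if anything falls off the work surface, if the arm or the gripper's body presses on something with over 40 N, if the wrist force passes 120 N, or if a joint passes its speed limit or range.

## Working session

There is one attempt and no reset: what is moved stays moved. The work goes in short steps, Python scripts to look and compute and a tool call to move; the robot and the scene stay as the last step left them, time stands still between calls to the robot, and variables do not carry over. Pictures are saved under pics/ and viewed, about 8 in all and at most 12, crops included, and the job is handed in when it is done.

Besides the shell and the picture viewer there is one more tool, called after "Emit:" as name(argument=value, ...) on one line, values as JSON. drive_tool: Moves the arm, as the interface text tells. Its arguments: {"type":"object","properties":{"moves":{"type":"string"},"grip_force":{"type":"number"}},"required":["moves"]}

```bash
ls; mkdir -p pics; cat > h.py <<'E'
from cell import *
import numpy as np, cv2
def world(cam,u,v,d):
    c=calibration(cam);K=np.array(c["intrinsics"]);T=np.array(c["cam_to_world"])
    x=(u-K[0,2])/K[0,0]*d;y=(v-K[1,2])/K[1,1]*d
    return (np.stack([x,-y,-d,np.ones_like(d)],-1)@T.T)[...,:3]
def cloud(cam,dep):
    v,u=np.mgrid[0:400,0:640].astype(float)
    return world(cam,u,v,dep.astype(float))
def save(n,p): cv2.imwrite("pics/"+n,p[...,::-1])
E
python3 - <<'E'
from h import *
o=get_obs();print({k:np.round(v,3).tolist() for k,v in o.items()})
ims=[]
for c in("top","side"):
    p,d=read_camera(c);np.savez(f"{c}0.npz",p=p,d=d);ims.append(p)
    k=calibration(c);print(c,np.round(k["intrinsics"],1).tolist(),np.round(k["cam_to_world"],3).tolist(),[x for x in k])
    P=cloud(c,d)
    for n in("fixture","block","jaw_tab","bone_face","lamp_left","vial","wedge","cold_chisel","jar"):
        r=pinpoint(c,n)
        for q in r[:1]:
            u,v=np.round(q["uv"]).astype(int)
            if 0<=u<640 and 0<=v<400: print(n,u,v,round(q["conf"],2),P[v,u].round(3),d[v,u])
    save(c+"0.png",p)
E
```

```text
pics
{'time_s': 0.0, 'qpos': [66.697, 18.438, -4.015, 83.175, 1.293, 78.541, -3.26], 'joint_velocities': [-0.032, -0.082, -0.04, -0.073, 0.12, -0.023, 0.008], 'effort': [0.001, -49.128, -0.404, -31.252, -0.064, 0.044, 0.0], 'tool_pos': [0.265, -0.593, 0.201], 'tool_rot': [-179.891, 0.004, 24.111], 'force': [-0.311, 0.176, 0.183], 'wrist_torque': [0.04, 0.006, -0.016], 'grip_width': 0.087}
top [[422.2, 0.0, 321.1], [0.0, 422.2, 196.5], [0.0, 0.0, 1.0]] [[0.023, 0.992, -0.128, 0.491], [-1.0, 0.021, -0.02, -0.023], [-0.017, 0.128, 0.992, 0.987], [0.0, 0.0, 0.0, 1.0]] ['intrinsics', 'cam_to_world']
fixture 305 226 0.72 [0.545 0.031 0.044] 0.94341296
block 288 225 0.93 [0.544 0.065 0.084] 0.90426236
jaw_tab 316 221 0.66 [0.554 0.005 0.083] 0.9049254
bone_face 275 229 0.65 [0.535 0.093 0.083] 0.9042825
lamp_left 225 159 0.26 [0.687 0.21  0.077] 0.9325709
vial 382 177 0.54 [ 0.662 -0.142  0.033] 0.9653338
wedge 395 209 0.63 [ 0.591 -0.175  0.011] 0.9776228
cold_chisel 276 232 0.66 [0.529 0.09  0.082] 0.90484947
jar 223 161 0.63 [0.683 0.214 0.077] 0.9316028
side [[383.9, 0.0, 323.1], [0.0, 383.9, 201.5], [0.0, 0.0, 1.0]] [[0.967, -0.128, 0.218, 0.803], [0.253, 0.525, -0.813, -0.701], [-0.011, 0.841, 0.54, 0.544], [0.0, 0.0, 0.0, 1.0]] ['intrinsics', 'cam_to_world']
fixture 300 220 0.84 [ 0.562 -0.014  0.027] 0.8896885
block 307 202 0.65 [0.564 0.038 0.045] 0.92225057
jaw_tab 300 196 0.7 [0.56  0.002 0.083] 0.8736824
bone_face 307 185 0.83 [0.56  0.056 0.081] 0.9189839
vial 334 275 0.74 [ 0.677 -0.157  0.012] 0.7575214
wedge 288 283 0.75 [ 0.594 -0.196  0.008] 0.7458472
cold_chisel 366 238 0.78 [ 0.717 -0.009 -0.   ] 0.8751923
jar 374 190 0.8 [0.705 0.2   0.004] 1.0458025
```

```bash
ls pics
```

```text
side0.png
top0.png
```

```bash
python3 - <<'E'
import cv2
a=cv2.imread("pics/top0.png")
cv2.imwrite("pics/top0c.png",cv2.resize(a[120:300,180:460],None,fx=2.85,fy=2.85))
E
```

```text
(no output)
```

View pics/top0.png

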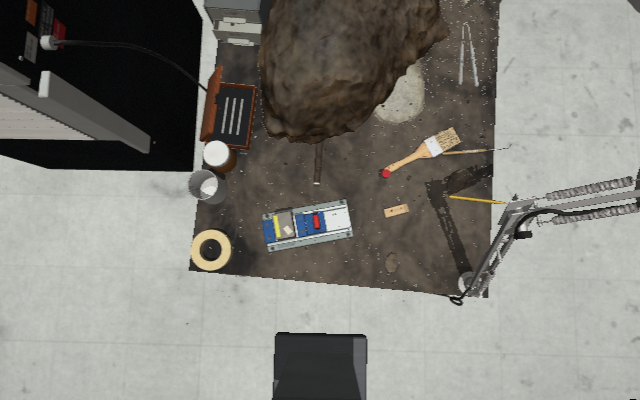

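View pics/side0.png

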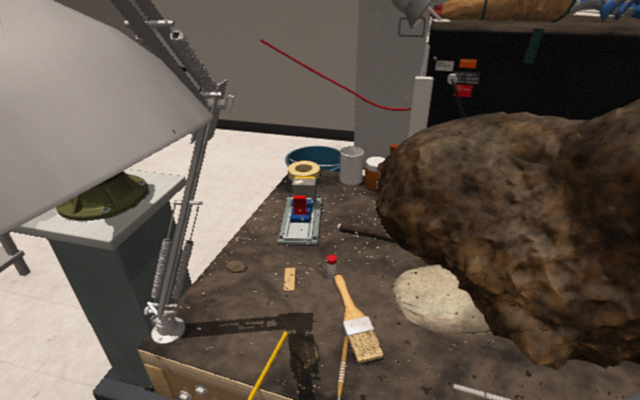

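View pics/top0c.png

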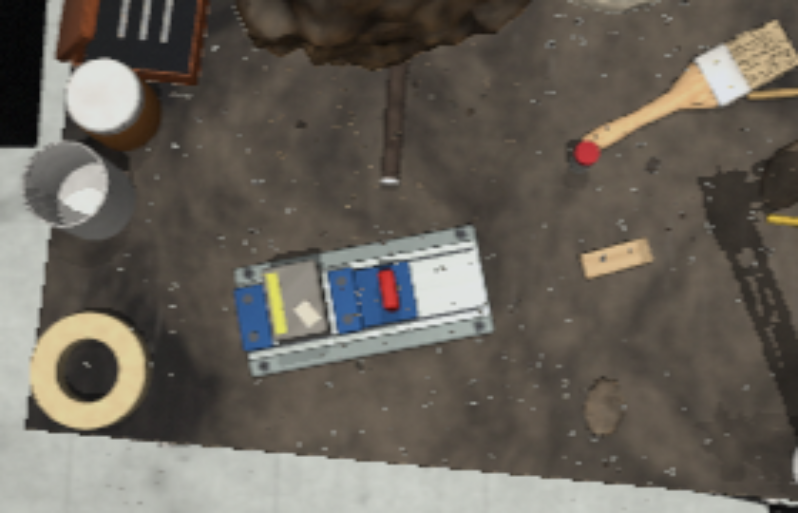

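The top view shows the fixture, rotated about 10°, with its fixed jaw on the left at about (268,235). The block with its yellow line is at (285,226), the red tab at (316,221), the vial at (386,174) and the wedge at (397,210). The lamp foot is at (465,285), and the arm is out of view to the right. The side view shows the same layout, with the lamp arm at the left. Next I'll fit the geometry.

```bash
python3 - <<'E'
from h import *
z=np.load("top0.npz");P=cloud("top",z["d"]);C=z["p"].astype(int)
v,u=np.mgrid[0:400,0:640]
roi=(u>250)&(u<365)&(v>185)&(v<260)
print("bench z",np.median(P[(u>320)&(u<380)&(v>250)&(v<268)][:,2]))
def rect(m,n):
    q=P[m][:,:2]*1000
    r=cv2.minAreaRect(q.astype(np.float32));print(n,m.sum(),np.round(r[0],1),np.round(r[1],1),round(r[2],2),"zmed",P[m][:,2].mean().round(4),"mean",q.mean(0).round(1))
Z=P[...,2]
red=(C[...,0]>120)&(C[...,1]<60)&(C[...,2]<60)
yel=(C[...,0]>150)&(C[...,1]>130)&(C[...,2]<90)
rect(roi&(Z>.070)&(Z<.1)&(u<305),"blocktop")
rect(roi&red&(Z>.07),"tab")
rect(roi&yel&(Z>.07),"yellow")
rect(roi&(Z>.009)&(Z<.1),"all")
rect(roi&(Z>.038)&(Z<.055)&(u>295),"slidejaw")
for lo in range(0,60,5):print(lo,(roi&(Z*1000>lo)&(Z*1000<lo+5)).sum(),end="; ")
# lamp
print()
for c in("top","side"):
    z=np.load(c+"0.npz");Q=cloud(c,z["d"])[z["d"]>0]
    for h in np.arange(.02,.9,.08):
        m=(Q[:,2]>h)&(Q[:,2]<h+.08)&(Q[:,1]<-.25)&(Q[:,1]>-1)&(Q[:,0]<.75)&(Q[:,0]>.0)
        if m.sum()>3:
            print(c,h.round(2),m.sum(),Q[m].min(0).round(2),Q[m].max(0).round(2),"minR",np.hypot(Q[m][:,0],Q[m][:,1]).min().round(2))
E
```

```text
bench z -0.000400333182395185
blocktop 518 [544.4  75.2] [56.3 42.7] 12.67 zmed 0.083 mean [544.   74.7]
tab 53 [554.5   5.3] [27.5 10.7] 10.36 zmed 0.0809 mean [555.    5.4]
yellow 0 [0. 0.] [0. 0.] 0.0 zmed nan mean [nan nan]
all 3388 [550.2  19. ] [159.7 237.4] 2.59 zmed 0.0357 mean [548.2  25.5]
slidejaw 336 [552.8 -24.4] [159.7 150.9] 2.0 zmed 0.047 mean [544.6  17.7]
0 1834; 5 234; 10 674; 15 626; 20 347; 25 9; 30 233; 35 85; 40 186; 45 386; 50 63; 55 20; 
top 0.02 304 [ 0.4  -0.36  0.02] [ 0.66 -0.27  0.1 ] minR 0.52
top 0.1 260 [ 0.42 -0.34  0.1 ] [ 0.49 -0.31  0.18] minR 0.54
top 0.18 319 [ 0.25 -0.55  0.18] [ 0.5  -0.3   0.26] minR 0.56
top 0.26 280 [ 0.5  -0.33  0.26] [ 0.53 -0.28  0.34] minR 0.58
top 0.34 1280 [ 0.51 -0.45  0.34] [ 0.61 -0.27  0.42] minR 0.59
top 0.42 2544 [ 0.53 -0.44  0.42] [ 0.61 -0.28  0.5 ] minR 0.61
top 0.5 14 [ 0.56 -0.38  0.5 ] [ 0.57 -0.37  0.5 ] minR 0.67
side 0.02 968 [ 0.4  -0.36  0.02] [ 0.68 -0.26  0.1 ] minR 0.53
side 0.1 1153 [ 0.42 -0.35  0.1 ] [ 0.5  -0.31  0.18] minR 0.55
side 0.18 884 [ 0.45 -0.34  0.18] [ 0.52 -0.3   0.26] minR 0.56
side 0.26 660 [ 0.5  -0.33  0.26] [ 0.54 -0.29  0.34] minR 0.59
side 0.34 1214 [ 0.52 -0.34  0.34] [ 0.58 -0.27  0.42] minR 0.6
side 0.42 26305 [ 0.55 -0.6   0.42] [ 0.68 -0.31  0.5 ] minR 0.63
side 0.5 7771 [ 0.56 -0.56  0.5 ] [ 0.64 -0.38  0.53] minR 0.69<stdin>:8: RuntimeWarning: Mean of empty slice.
  ret = ret.dtype.type(ret / rcount)
  ret = um.true_divide(
```

```bash
python3 - <<'E'
from h import *
z=np.load("top0.npz");P=cloud("top",z["d"]);C=z["p"].astype(int);Z=P[...,2]
v,u=np.mgrid[0:400,0:640]
roi=(u>255)&(u<360)&(v>190)&(v<256)
def rect(m,n):
    m=cv2.morphologyEx(m.astype(np.uint8),cv2.MORPH_OPEN,np.ones((3,3)))
    k,l,s,_=cv2.connectedComponentsWithStats(m);m=l==1+np.argmax(s[1:,4])
    q=P[m][:,:2]*1000
    r=cv2.minAreaRect(q.astype(np.float32));print(n,m.sum(),np.round(r[0],1),np.round(r[1],1),round(r[2],2),"z",np.median(P[m][:,2]).round(4),"mean",q.mean(0).round(1))
rect(roi&(Z>.007)&(Z<.1),"all")
rect(roi&(Z>.009)&(Z<.026),"low")
rect(roi&(Z>.079)&(u<305),"blocktop")
blue=(C[...,2]>C[...,0]+40)
rect(roi&blue&(Z>.04)&(u>290),"slidejaw");rect(roi&blue&(u<290)&(Z>.04),"fixedjaw")
# bed rails: white vs. lines via edges
g=cv2.cvtColor(z["p"],cv2.COLOR_RGB2GRAY)[190:256,255:360]
L,w,_,_=cv2.createLineSegmentDetector().detect(g)
for a in L[:,0]:
    n=np.hypot(a[2]-a[0],a[3]-a[1])
    if n>35:
        e=[world("top",np.array(x+255),np.array(y+190),np.array(.97)) for x,y in((a[0],a[1]),(a[2],a[3]))]
        d=e[1]-e[0];print("line",n.round(),np.round(a+[255,190,255,190]),"yaw",np.degrees(np.arctan(-d[0]/d[1])).round(2))
E
```

```text
all 3323 [550.   26.8] [ 89.9 199.5] 11.84 z 0.0209 mean [548.   25.7]
low 1549 [549.6  26.3] [ 89.3 198.4] 12.31 z 0.0176 mean [550.6  -3.7]
blocktop 503 [518.3  48.6] [139.5  61.4] 45.19 z 0.0834 mean [543.7  74.1]
slidejaw 158 [547.2  40.4] [49.4 19.8] 9.94 z 0.0458 mean [545.4  39.5]
fixedjaw 190 [504.8  57.6] [155.4  48. ] 63.05 z 0.0455 mean [530.3 109.2]
line 77.0 [344. 229. 268. 243.] yaw 11.82
line 36.0 [353. 234. 346. 200.] yaw -77.44
line 77.0 [269. 251. 346. 237.] yaw 11.98
line 45.0 [337. 200. 293. 208.] yaw 11.76
```

Emit:
drive_tool(moves="0 -0.02 -0.02 6 1; 0 -0.05 -0.04 14 1; 0 -0.08 -0.06 22 1; 0 -0.11 -0.08 30 1; 0 -0.14 -0.10 38 1; 0 -0.17 -0.12 46 1; 0 -0.19 -0.14 54 1; 0 -0.2 -0.15 60 1", grip_force=30)

```text
time_s: 1.8
tool_pos: [0.1835, -0.4099, 0.355]
tool_rot: [179.9, -0.2, -36.2]
force: [0.4, 0.1, -0.6]
grip_width: 0.0871
```

```bash
cat >> h.py <<'E'
F0=np.array([.550,.0268,0.]);FY=11.85
def fx(p):  # fixture -> world
    c,s=np.cos(np.radians(FY)),np.sin(np.radians(FY));return F0+np.array([c*p[0]-s*p[1],s*p[0]+c*p[1],p[2]])
def rows(start,psi0,wps):  # wps (world pos, psi); tool pointing down
    a=np.radians(psi0);R=np.array([[np.cos(a),np.sin(a),0],[np.sin(a),-np.cos(a),0],[0,0,-1]])
    return [tuple(np.round(R.T@(np.array(p)-start),4))+(round(psi0-ps,1),) for p,ps in wps]
E
python3 - <<'E'
from h import *
w=[];s=np.array([.1835,-.4099,.355])
for i in range(1,17):
    az=np.radians(-65.9+66.4*i/16);R=.449 if i<=8 else .449+.1056*(i-8)/8
    w.append(((R*np.cos(az),R*np.sin(az),.355 if i<=8 else .355-.155*(i-8)/8),-36.2+48*i/16))
for r in rows(s,-36.2,w[:8]):print(*r)
print()
for r in rows(np.array(w[7][0]),w[7][1],w[8:]):print(*r)
print(w[7],w[15],fx((0,-22e-3,0)))
E
```

```text
0.0149 -0.0287 0.0 -3.0
0.0279 -0.0586 0.0 -6.0
0.0386 -0.0892 0.0 -9.0
0.0471 -0.1206 0.0 -12.0
0.0534 -0.1525 0.0 -15.0
0.0573 -0.1848 0.0 -18.0
0.0588 -0.2173 0.0 -21.0
0.058 -0.2498 0.0 -24.0

0.0229 -0.0271 0.0194 -3.0
0.0441 -0.0568 0.0388 -6.0
0.0632 -0.0888 0.0581 -9.0
0.0801 -0.1231 0.0775 -12.0
0.0944 -0.1595 0.0969 -15.0
0.1061 -0.1978 0.1162 -18.0
0.1148 -0.2377 0.1356 -21.0
0.1205 -0.2792 0.155 -24.0
((np.float64(0.3778383410934425), np.float64(-0.2425679038944671), 0.355), -12.200000000000003) ((np.float64(0.5545788825313894), np.float64(0.004839736587398184), 0.19999999999999998), 11.799999999999997) [0.5545177  0.00526885 0.        ]
```

Emit:
drive_tool(moves="0.015 -0.029 0 -3 0.2; 0.028 -0.059 0 -6 0; 0.039 -0.089 0 -9 0; 0.047 -0.121 0 -12 -0.1; 0.053 -0.153 0 -15 -0.1; 0.057 -0.185 0 -18 -0.1; 0.059 -0.217 0 -21 -0.1; 0.058 -0.250 0 -24 -0.1")

```text
time_s: 2.6
tool_pos: [0.3781, -0.2412, 0.3524]
tool_rot: [180.0, -0.0, -11.8]
force: [-0.9, -0.9, -0.5]
grip_width: 0.0405
```

Emit:
drive_tool(moves="0.023 -0.027 0.019 -3 -0.1; 0.044 -0.057 0.039 -6 -0.1; 0.063 -0.089 0.058 -9 -0.1; 0.080 -0.123 0.078 -12 -0.1; 0.094 -0.16 0.097 -15 -0.1; 0.106 -0.198 0.116 -18 -0.1; 0.115 -0.238 0.135 -21 -0.1; 0.12 -0.279 0.155 -24 -0.1")

```text
time_s: 3.4
tool_pos: [0.5532, 0.0071, 0.1969]
tool_rot: [180.0, -0.1, 12.2]
force: [1.2, -0.5, 0.1]
grip_width: 0.0392
```

Emit:
drive_tool(moves="0 0 0.025 0 -0.1; 0 0 0.05 0 -0.1; 0 0 0.075 0 -0.1; 0 0 0.09 0 -0.1; 0 0 0.1 0 -0.1; 0 0 0.1 0 -0.1; 0 0 0.1 0 -0.1; 0 0 0.1 0 -0.1")

```text
time_s: 4.2
tool_pos: [0.5532, 0.006, 0.0986]
tool_rot: [180.0, -0.1, 12.1]
force: [-1.0, -0.2, 0.3]
grip_width: 0.0394
```

```bash
python3 - <<'E'
from h import *
p,d=read_camera("side");o=get_obs();print(o["tool_pos"],o["tool_rot"],o["qpos"])
save("side1.png",cv2.resize(p[110:270,220:400],None,fx=4,fy=3.6))
E
```

```text
[0.5531794  0.006031   0.09855094] [ 1.79954812e+02 -1.16133428e-01  1.21015900e+01] [ 29.89419831  14.37989579 -37.65705212 103.43453531   9.65308753
  65.28242835 -88.83265478]
```

View pics/side1.png

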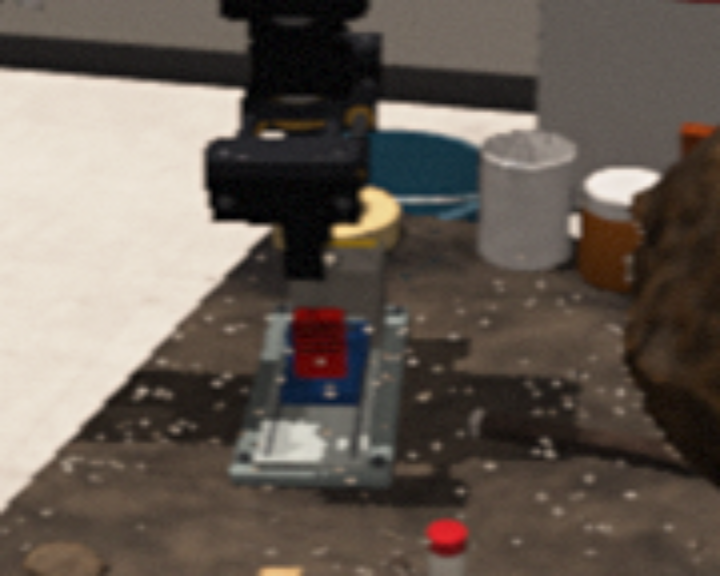

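The fingers sit above the red tab, centred on it (finger at about (305,275), tab at (320,310) in the crop). Next I'll descend and pinch.

Emit:
drive_tool(moves="0 0 0.015 0 -0.1; 0 0 0.03 0 -0.1; 0 0 0.04 0 -0.1; 0 0 0.04 0 -0.1; 0 0 0.04 0 -0.8; 0 0 0.04 0 -1; 0 0 0.04 0 -1; 0 0 0.04 0 -1", grip_force=25)

```text
time_s: 5.05
tool_pos: [0.5528, 0.0055, 0.0578]
tool_rot: [179.9, -0.1, 12.1]
force: [1.6, -6.3, -0.6]
grip_width: 0.0151
```

Emit:
drive_tool(moves="0 0.002 0 0 -1; 0 0.007 0 0 -1; 0 0.013 0 0 -1; 0 0.019 0 0 -1; 0 0.025 0 0 -1; 0 0.031 0 0 -1; 0 0.035 0 0 -1; 0 0.036 0 0 -1")

```text
time_s: 5.85
tool_pos: [0.5603, -0.0301, 0.0578]
tool_rot: [180.0, -0.0, 12.0]
force: [-1.4, 3.7, 5.8]
grip_width: 0.0117
```

Emit:
drive_tool(moves="0 0.036 0 0 -0.1; 0 0 0 0 -0.1; 0 0 0 0 -0.1; 0 0 -0.03 0 -0.1; 0 0 -0.06 0 -0.1; 0 0 -0.09 0 0.5; 0 0 -0.12 0 1; 0 0 -0.14 0 1")

```text
time_s: 6.65
tool_pos: [0.5608, -0.0321, 0.1994]
tool_rot: [179.8, -0.1, 12.0]
force: [0.6, -0.9, 0.3]
grip_width: 0.0559
```

```bash
python3 - <<'E'
from h import *
o=get_obs();print(o["tool_pos"],o["tool_rot"],o["grip_width"])
c=fx((.004,.049,0));s=np.array(o["tool_pos"]);print(c, s)
for r in rows(s,o["tool_rot"][2],[((c[0],c[1],.195),11.85),((c[0],c[1],.053),11.85)]):print(*r)
E
```

```text
[ 0.56076289 -0.03208459  0.19944112] [ 1.79798342e+02 -1.13621545e-01  1.19869963e+01] 0.055899694501880176
[0.54385259 0.07557714 0.        ] [ 0.56076289 -0.03208459  0.19944112]
0.0058 -0.1088 0.0044 0.1
0.0058 -0.1088 0.1464 0.1
```

My last call's first row had a stray 36 mm shift, so I'm checking the jaw and block before going on.

```bash
python3 - <<'E'
from h import *
v,u=np.mgrid[0:400,0:640]
c,s=np.cos(np.radians(FY)),np.sin(np.radians(FY));Rf=np.array([[c,-s],[s,c]])
for n in("top","side"):
    p,d=read_camera(n);np.savez(n+"2.npz",p=p,d=d);P=cloud(n,d);C=p.astype(int);Z=P[...,2]
    q=(P[...,:2]-F0[:2])@Rf*1000
    near=(abs(q[...,0])<60)&(abs(q[...,1])<110)&(d>0)
    red=(C[...,0]>100)&(C[...,1]<60)&(C[...,2]<60)&near&(Z>.04)
    top=near&(Z>.077)&(Z<.09)&~red
    print(n,"red",red.sum(),np.round(q[red].mean(0),1) if red.any() else "",Z[red].max() if red.any() else "")
    print(n,"hi",top.sum(),np.round(np.median(q[top],0),1) if top.any() else "", np.round(np.percentile(q[top],[2,98],axis=0),1).tolist() if top.any() else "")
    save(n+"2.png",cv2.resize(p[180:270,240:380] if n=="top" else p[130:270,220:400],None,fx=4,fy=4))
    if n=="top":a=p[180:270,240:380]
E
```

```text
top red 0  
top hi 70 [ 3.2 66.6] [[-22.2, 64.1], [30.6, 69.7]]
side red 38 [  2.1 -68.2] 0.08192715280604379
side hi 243 [ 7.8 38.8] [[-19.2, -71.7], [34.3, 65.7]]
```

View pics/side2.png

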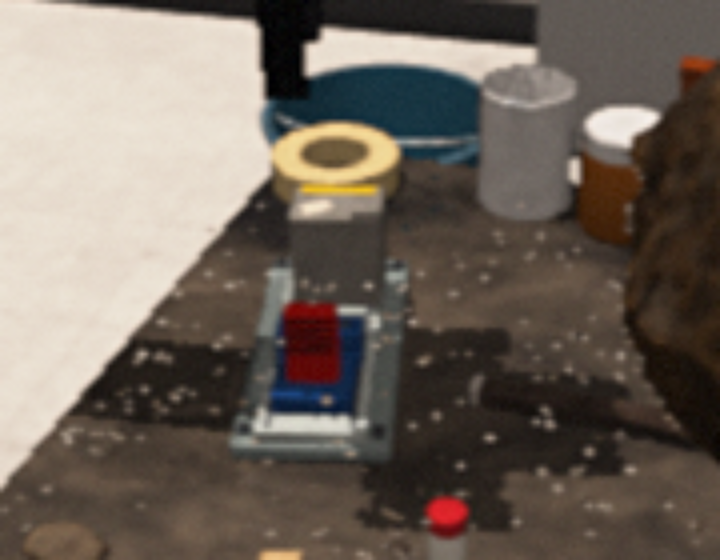

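The side view shows the jaw open, with the red tab at (312,340), and the block still seated with its yellow line at (340,190). The jaw is at about 0.046, which is fine. Next I'll go over the block and descend to grasp it.

Emit:
drive_tool(moves="0.001 -0.02 0 0 1; 0.003 -0.05 0 0 1; 0.005 -0.08 0 0 1; 0.006 -0.1 0 0 1; 0.006 -0.109 0 0 1; 0.006 -0.109 0.02 0 1; 0.006 -0.109 0.05 0 1; 0.006 -0.109 0.075 0 1")

```text
time_s: 7.55
tool_pos: [0.5426, 0.0762, 0.1202]
tool_rot: [179.9, 0.1, 12.0]
force: [-0.3, -0.8, -0.8]
grip_width: 0.087
```

Emit:
drive_tool(moves="0 0 0 0 1; 0 0 0.02 0 1; 0 0 0.04 0 1; 0 0 0.06 0 1; 0 0 0.07 0 1; 0 0 0.07 0 1; 0 0 0.07 0 1; 0 0 0.07 0 1")

```text
time_s: 8.35
tool_pos: [0.5439, 0.0787, 0.0536]
tool_rot: [180.0, -0.1, 12.1]
force: [0.0, 0.2, -0.0]
grip_width: 0.0872
```

Emit:
drive_tool(moves="0 0.002 0 0 1; 0 0.002 0 0 0.5; 0 0.002 0 0 0; 0 0.002 0 0 -0.3; 0 0.002 0 0 -1; 0 0.002 0 0 -1; 0 0.002 0 0 -1; 0 0.002 0 0 -1", grip_force=35)

```text
time_s: 9.15
tool_pos: [0.5436, 0.0752, 0.0524]
tool_rot: [179.9, 0.0, 12.1]
force: [0.4, -2.1, 2.8]
grip_width: 0.0413
```

Emit:
drive_tool(moves="0 0 -0.003 0 -1; 0 0 -0.01 0 -1; 0 0 -0.02 0 -1; 0 0 -0.032 0 -1; 0 0 -0.044 0 -1; 0 0 -0.055 0 -1; 0 0 -0.06 0 -1; 0 0 -0.06 0 -1")

```text
time_s: 9.95
tool_pos: [0.5439, 0.0774, 0.1136]
tool_rot: [180.0, -0.1, 12.1]
force: [0.5, -0.3, -4.0]
grip_width: 0.042
```

```bash
python3 - <<'E'
from h import *
o=get_obs();print({k:np.round(o[k],4) for k in("tool_pos","tool_rot","grip_width","force")})
s=np.array(o["tool_pos"]);c=fx((0,.037,0));p=o["tool_rot"][2]
for r in rows(s,p,[((c[0],c[1],s[2]),101.85)]):print(*r)
E
```

```text
{'tool_pos': array([0.5439, 0.0774, 0.1136]), 'tool_rot': array([ 1.799932e+02, -1.260000e-01,  1.214070e+01]), 'grip_width': np.float64(0.042), 'force': array([ 0.5131, -0.339 , -3.9692])}
-0.0045 0.0138 0.0 -89.7
```

Emit:
drive_tool(moves="0 0.001 0 -4 -1; -0.001 0.003 0 -11 -1; -0.001 0.005 0 -18 -1; -0.002 0.007 0 -26 -1; -0.003 0.009 0 -34 -1; -0.003 0.011 0 -42 -1; -0.004 0.013 0 -50 -1; -0.0045 0.014 0 -58 -1")

```text
time_s: 10.75
tool_pos: [0.5412, 0.062, 0.1117]
tool_rot: [-179.9, 0.0, 70.4]
force: [0.0, 0.3, -3.3]
grip_width: 0.0416
```

Emit:
drive_tool(moves="0 0 0 -7 -1; 0 0 0 -14 -1; 0 0 0 -21 -1; 0 0 0 -27 -1; 0 0 0 -31 -1; 0 0 0 -31.7 -1; 0 0 0 -31.7 -1; 0 0 0 -31.7 -1")

```text
time_s: 11.55
tool_pos: [0.5416, 0.0621, 0.1122]
tool_rot: [-180.0, -0.0, 101.7]
force: [-0.8, -0.3, -4.9]
grip_width: 0.0415
```

```bash
python3 - <<'E'
from h import *
c,s=np.cos(np.radians(FY)),np.sin(np.radians(FY));Rf=np.array([[c,-s],[s,c]])
T=[]
for n in("top","side"):
    p,d=read_camera(n);np.savez(n+"3.npz",p=p,d=d)
    o=get_obs();T.append(o["tool_pos"])
    if n=="side":save("side3.png",cv2.resize(p[130:270,220:400],None,fx=4,fy=4))
    else:
        C=p.astype(int);P=cloud(n,d);q=(P[...,:2]-F0[:2])@Rf*1000;Z=P[...,2]
        near=(abs(q[...,0])<60)&(abs(q[...,1])<110)&(d>0)
        red=(C[...,0]>100)&(C[...,1]<60)&(C[...,2]<60)&near&(Z>.07)
        if red.any():print("tab",red.sum(),q[red].mean(0).round(1),np.percentile(q[red],[5,95],axis=0).round(1).tolist())
t=np.mean(T,0);print(t,o["tool_rot"],"fixture",((t[:2]-F0[:2])@Rf).round(4),o["qpos"].round(1))
E
```

```text
tab 45 [  1.3 -63.1] [[-13.0, -68.2], [13.4, -58.7]]
[0.54167877 0.06212977 0.11224828] [-1.79992623e+02  6.19001785e-03  1.01770656e+02] fixture [-0.0009  0.0363] [ 37.5  16.2 -53.5 103.2  14.   67.6  -8.5]
```

View pics/side3.png

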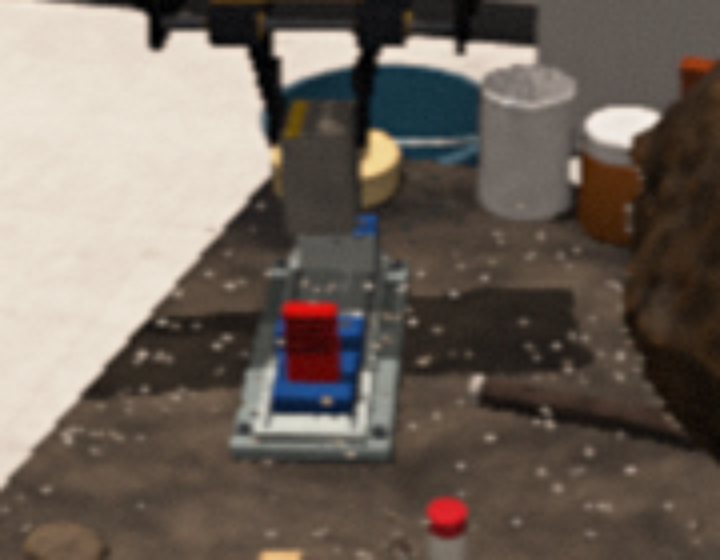

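The block is lifted and turned, with the yellow edge on the robot side at (295,120). It is above the gap and the tab is at y=-63 mm. Next I'll lower it.

Emit:
drive_tool(moves="0 0 0.01 0 -1; 0 0 0.022 0 -1; 0 0 0.034 0 -1; 0 0 0.044 0 -1; 0 0 0.052 0 -1; 0 0 0.056 0 -1; 0 0 0.058 0 -1; 0 0 0.059 0 -1")

```text
time_s: 12.45
tool_pos: [0.542, 0.0622, 0.0534]
tool_rot: [180.0, 0.0, 101.8]
force: [0.0, 0.4, -4.0]
grip_width: 0.0418
```

Emit:
drive_tool(moves="0 0 0.0003 0 -1; 0 0 0.0006 0 -1; 0 0 0.0009 0 -1; 0 0 0.0012 0 -1; 0 0 0.0012 0 -1; 0 0 0.0012 0 -1; 0 0 0.0012 0 -1; 0 0 0.0012 0 -1")

```text
time_s: 13.25
tool_pos: [0.542, 0.062, 0.0524]
tool_rot: [180.0, 0.0, 101.8]
force: [-0.1, -1.2, -0.4]
grip_width: 0.0414
```

Emit:
drive_tool(moves="0 0 0.0005 0 -0.9; 0 0 0.0005 0 0; 0 0 0.0005 0 0.5; 0 0 0.0005 0 1; 0 0 0.0005 0 1; 0 0 0.0005 0 1; 0 0 -0.02 0 1; 0 0 -0.05 0 1")

```text
time_s: 14.05
tool_pos: [0.5401, 0.0619, 0.1011]
tool_rot: [-179.8, -0.1, 101.8]
force: [0.5, 0.8, 0.4]
grip_width: 0.0823
```

```bash
python3 - <<'E'
from h import *
o=get_obs();s=np.array(o["tool_pos"]);p=o["tool_rot"][2];print(s,p,o["grip_width"])
c=fx((.001,-.063,0))
for r in rows(s,p,[((s[0],s[1],.16),p),((c[0],c[1],.16),11.85)]):print(*r)
for r in rows(np.array([c[0],c[1],.16]),11.85,[((c[0],c[1],.06),11.85)]):print(*r)
E
```

```text
[0.54014158 0.06188115 0.10107733] 101.82348387708157 0.08229837085496626
0.0 0.0 -0.0589 0.0
-0.0994 0.0035 -0.0589 90.0
0.0 0.0 0.1 0.0
```

Emit:
drive_tool(moves="0 0 -0.03 0 1; 0 0 -0.059 0 0.5; -0.008 0 -0.059 8 0; -0.018 0 -0.059 16 -0.1; -0.03 0 -0.059 24 -0.1; -0.045 0.001 -0.059 32 -0.1; -0.06 0.001 -0.059 40 -0.1; -0.075 0.002 -0.059 48 -0.1")

```text
time_s: 14.85
tool_pos: [0.5591, -0.0114, 0.1611]
tool_rot: [180.0, 0.0, 53.5]
force: [0.5, 0.4, 0.0]
grip_width: 0.0422
```

```bash
python3 - <<'E'
from h import *
o=get_obs();s=np.array(o["tool_pos"]);p=o["tool_rot"][2];print(s,p,o["grip_width"])
c=fx((.001,-.063,0))
for r in rows(s,p,[((c[0],c[1],.16),11.85)]):print(*r)
E
```

```text
[ 0.55907089 -0.0113974   0.16108492] 53.49517869322549 0.04223344056307924
-0.0158 0.0177 0.0011 41.6
```

Emit:
drive_tool(moves="-0.003 0.003 0 8 -0.1; -0.007 0.007 0 16 -0.1; -0.011 0.012 0 24 -0.1; -0.014 0.016 0 32 -0.1; -0.016 0.018 0 39 -0.1; -0.016 0.018 0 41.7 -0.1; -0.016 0.018 0.02 41.7 -0.1; -0.016 0.018 0.04 41.7 -0.1")

```text
time_s: 15.65
tool_pos: [0.5648, -0.0344, 0.1212]
tool_rot: [180.0, -0.1, 12.1]
force: [0.8, -0.3, 0.3]
grip_width: 0.039
```

```bash
python3 - <<'E'
from h import *
c,s=np.cos(np.radians(FY)),np.sin(np.radians(FY));Rf=np.array([[c,-s],[s,c]])
p,d=read_camera("side");o=get_obs();t=o["tool_pos"]
print(t,o["tool_rot"],"fixture",((t[:2]-F0[:2])@Rf).round(4))
P=cloud("side",d);C=p.astype(int);q=(P[...,:2]-F0[:2])@Rf*1000;Z=P[...,2]
near=(abs(q[...,0])<60)&(abs(q[...,1])<110)&(d>0)
m=near&(Z>.078)&(Z<.087)&(q[...,1]>0)
if m.any():print("blocktop",m.sum(),cv2.minAreaRect(q[m].astype(np.float32)),np.median(Z[m]))
save("side4.png",cv2.resize(p[130:270,220:400],None,fx=4,fy=4))
E
```

```text
[ 0.56198242 -0.0344489   0.11724711] [-179.91115142    0.25675224   12.11533569] fixture [-0.0009 -0.0624]
blocktop 128 ((8.178715705871582, 36.27394485473633), (56.13473892211914, 32.05893325805664), 82.32239532470703) 0.08270376437373647
```

View pics/side4.png

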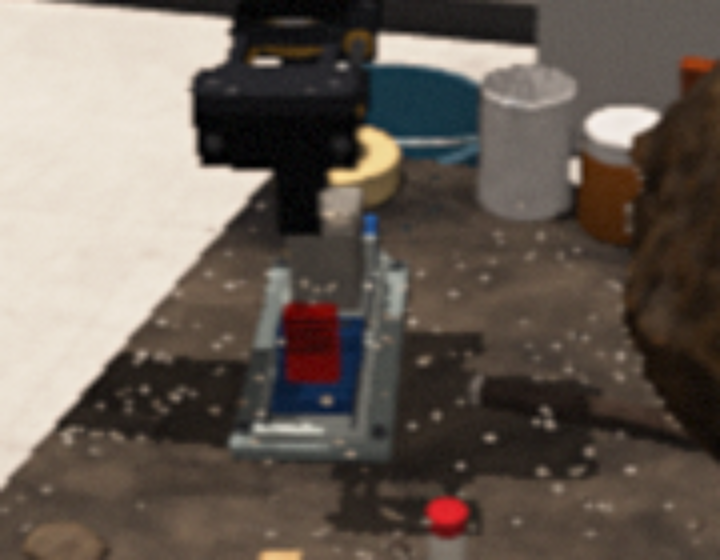

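The block stands flat in the gap and the gripper is over the tab at (312,320). Next I'll descend and pinch.

Emit:
drive_tool(moves="0 0 0.02 0 -0.1; 0 0 0.04 0 -0.1; 0 0 0.055 0 -0.1; 0 0 0.06 0 -0.1; 0 0 0.06 0 -0.1; 0 0 0.06 0 -1; 0 0 0.06 0 -1; 0 0 0.06 0 -1", grip_force=25)

```text
time_s: 16.5
tool_pos: [0.5647, -0.0345, 0.062]
tool_rot: [180.0, -0.1, 12.1]
force: [0.3, 0.8, -0.9]
grip_width: 0.0225
```

Emit:
drive_tool(moves="0 0 0 0 -1; 0 0 0 0 -1; 0 -0.002 0 0 -1; 0 -0.005 0 0 -1; 0 -0.008 0 0 -1; 0 -0.011 0 0 -1; 0 -0.014 0 0 -1; 0 -0.015 0 0 -1")

```text
time_s: 17.3
tool_pos: [0.5601, -0.0182, 0.0606]
tool_rot: [-179.9, 0.1, 12.2]
force: [-0.0, -0.7, 0.5]
grip_width: 0.0002
```

The fingers closed to 0 mm, so the tab isn't between them. I'll look before doing anything else.

```bash
python3 - <<'E'
from h import *
c,s=np.cos(np.radians(FY)),np.sin(np.radians(FY));Rf=np.array([[c,-s],[s,c]])
p,d=read_camera("side");o=get_obs();t=o["tool_pos"]
print(t,o["tool_rot"],o["qpos"].round(2),"fixture",((t[:2]-F0[:2])@Rf).round(4),o["grip_width"])
P=cloud("side",d);C=p.astype(int);q=(P[...,:2]-F0[:2])@Rf*1000;Z=P[...,2]
near=(abs(q[...,0])<60)&(abs(q[...,1])<110)&(d>0)
red=(C[...,0]>100)&(C[...,1]<60)&(C[...,2]<60)&near&(Z>.04)
if red.any():print("red",red.sum(),np.percentile(q[red],[5,50,95],axis=0).round(1).tolist(),Z[red].max())
save("side5.png",cv2.resize(p[130:270,220:400],None,fx=4,fy=4))
E
```

```text
[ 0.56003978 -0.0181598   0.06046725] [-1.79902953e+02  7.65754151e-02  1.21878081e+01] [ 32.62  18.31 -38.66 104.28  12.76  61.92 -88.51] fixture [ 0.0006 -0.0461] 0.00028063865618131484
red 1 [[11.3, -68.9], [11.3, -68.9], [11.3, -68.9]] 0.04342136604052982
```

View pics/side5.png

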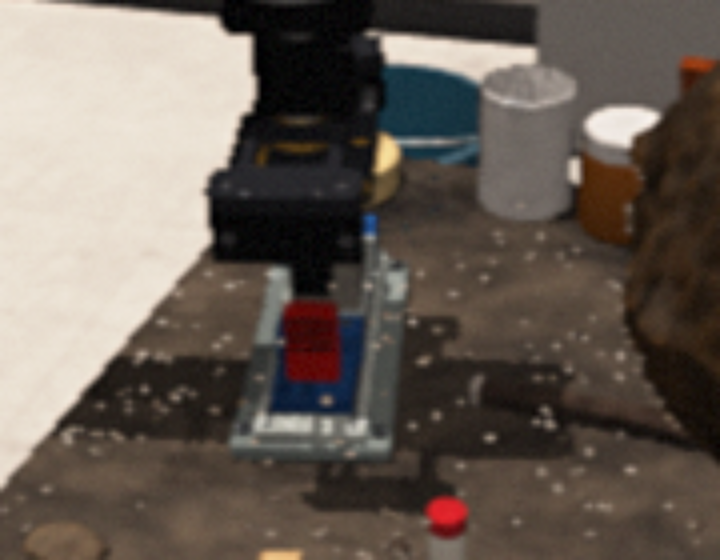

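```bash
python3 - <<'E'
from h import *
c,s=np.cos(np.radians(FY)),np.sin(np.radians(FY));Rf=np.array([[c,-s],[s,c]])
k=calibration("side");K=np.array(k["intrinsics"]);Ti=np.linalg.inv(np.array(k["cam_to_world"]))
def proj(w):
    a=Ti@np.append(w,1);x=K@np.array([a[0],-a[1],-a[2]]);return x[:2]/x[2]
t=get_obs()["tool_pos"]
for n,w in(("tcp",t),("tcp+30",t+[0,0,.03]),("tabtop-62",fx((0,-.063,.082))),("tabtop-front",fx((0,-.069,.082)))):
    u=proj(w);print(n,u.round(1),"crop",((u-[220,130])*4).round())
for n in("side","top"):
    p,d=read_camera(n);P=cloud(n,d);q=P.copy();q[...,:2]=(P[...,:2]-F0[:2])@Rf
    if n=="side":
        for v in range(186,232,4):print(v,(q[v,298]*1000).round(0),p[v,298])
    C=p.astype(int);m=(C[...,0]>90)&(C[...,1]<45)&(C[...,2]<45)&(abs(q[...,0])<.05)&(abs(q[...,1])<.1)
    if m.any():print(n,m.sum(),(np.percentile(q[m],[0,5,50,95,100],axis=0)*1000).round(0).tolist())
    np.savez(n+"6.npz",p=p,d=d)
E
```

```text
tcp [297.9 208.9] crop [312. 316.]
tcp+30 [297.3 197.7] crop [309. 271.]
tabtop-62 [296.4 205. ] crop [306. 300.]
tabtop-front [296.1 206.5] crop [305. 306.]
186 [  16. -140.  176.] [4 6 3]
190 [  14. -133.  163.] [0 2 2]
194 [  14. -132.  153.] [ 7 12 10]
198 [  3. -55.  95.] [14 13 14]
202 [  3. -57.  86.] [0 0 0]
206 [  4. -66.  81.] [82  8  8]
210 [  4. -68.  72.] [51  7  7]
214 [  4. -73.  65.] [60  5  2]
218 [  3. -70.  52.] [86 12  8]
222 [  3. -71.  42.] [92  8  7]
226 [  2. -75.  34.] [15 28 53]
230 [  3. -85.  30.] [16 32 59]
side 82 [[-11.0, -73.0, 35.0], [-9.0, -72.0, 38.0], [2.0, -70.0, 47.0], [14.0, -68.0, 81.0], [14.0, -65.0, 82.0]]
```

The tab hasn't moved, and the shut fingers are standing in front of it between tab and jaw. Pinching again isn't needed. I'll go over and push the tab from behind with closed fingers.

Emit:
drive_tool(moves="0 0 -0.03 0 -1; 0 0 -0.06 0 -1; 0 0.02 -0.06 0 -1; 0 0.05 -0.06 0 -1; 0 0.052 -0.06 0 -1; 0 0.052 -0.03 0 -1; 0 0.052 0 0 -1; 0 0.052 0.004 0 -1")

```text
time_s: 18.25
tool_pos: [0.5683, -0.0698, 0.0532]
tool_rot: [-179.8, 0.4, 12.1]
force: [-0.9, -0.1, -0.5]
grip_width: 0.0002
```

Emit:
drive_tool(moves="0 -0.004 0 0 -1; 0 -0.008 0 0 -1; 0 -0.012 0 0 -1; 0 -0.015 0 0 -1; 0 -0.018 0 0 -1; 0 -0.02 0 0 -1; 0 -0.02 0 0 -1; 0 -0.02 0 0 -1")

```text
time_s: 19.05
tool_pos: [0.5677, -0.0511, 0.0572]
tool_rot: [180.0, -0.0, 12.1]
force: [-0.3, -0.2, -0.2]
grip_width: 0.0005
```

```bash
cat >> h.py <<'E'
def tab():
    c,s=np.cos(np.radians(FY)),np.sin(np.radians(FY));Rf=np.array([[c,-s],[s,c]])
    for n in("side","top"):
        p,d=read_camera(n);P=cloud(n,d);q=P.copy();q[...,:2]=(P[...,:2]-F0[:2])@Rf;q*=1000
        np.savez(n+"L.npz",p=p,d=d)
        C=p.astype(int);near=(abs(q[...,0])<50)&(abs(q[...,1])<110)&(d>0)
        m=(C[...,0]>90)&(C[...,1]<45)&(C[...,2]<45)&near&(q[...,2]>60)
        if m.any():print(n,"red",m.sum(),np.percentile(q[m],[5,50,95],axis=0).round(0).tolist())
        b=near&(q[...,2]>78)&(q[...,2]<88)&(q[...,1]>0)&~m
        if b.sum()>20:print(n,"blk",b.sum(),cv2.minAreaRect(q[b][:,:2].astype(np.float32)))
    o=get_obs();t=o["tool_pos"];print(t.round(4),"fixture",((t[:2]-F0[:2])@Rf).round(4),o["force"].round(1))
E
python3 -c "
from h import *
tab()"
```

```text
side red 1 [[15.0, -69.0, 78.0], [15.0, -69.0, 78.0], [15.0, -69.0, 78.0]]
top blk 402 ((-1.7145442962646484, 45.10364532470703), (44.605247497558594, 41.830291748046875), 89.50377655029297)
[ 0.5676 -0.0511  0.057 ] fixture [ 0.0012 -0.0799] [ 0.6  0.1 -0.2]
```

Emit:
drive_tool(moves="0 -0.003 0 0 -1; 0 -0.006 0 0 -1; 0 -0.009 0 0 -1; 0 -0.012 0 0 -1; 0 -0.014 0 0 -1; 0 -0.016 0 0 -1; 0 -0.017 0 0 -1; 0 -0.018 0 0 -1")

```text
time_s: 19.95
tool_pos: [0.5639, -0.0334, 0.0571]
tool_rot: [180.0, 0.0, 12.1]
force: [0.4, -3.1, -0.9]
grip_width: 0.0006
```

```bash
python3 -c "
from h import *
tab()
p=np.load('sideL.npz')['p'];save('side7.png',cv2.resize(p[130:270,220:400],None,fx=4,fy=4))"
```

```text
top blk 213 ((-1.7654609680175781, 55.548805236816406), (23.860239028930664, 41.58790969848633), 89.95550537109375)
[ 0.5639 -0.0332  0.0571] fixture [ 0.0012 -0.0616] [ 0.9 -3.8 -1.7]
```

View pics/side7.png

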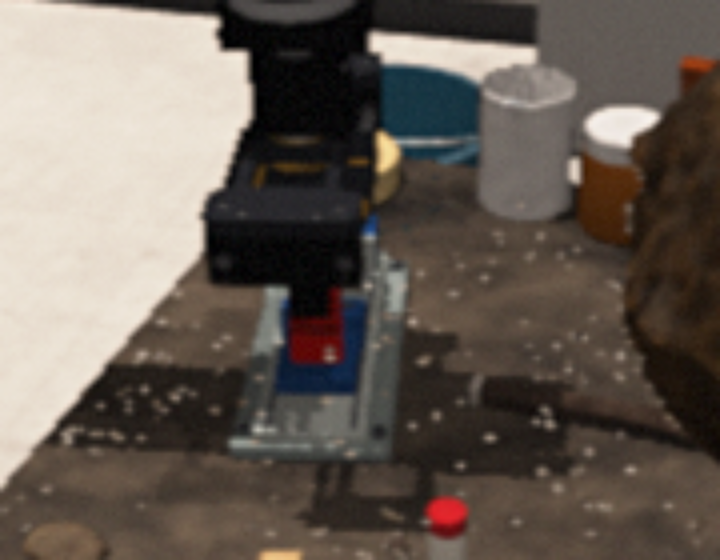

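The jaw is moving: the tab is now at (318,335), pushed by the shut fingertips, at about 4 N.

Emit:
drive_tool(moves="0 -0.0015 0 0 -1; 0 -0.003 0 0 -1; 0 -0.0045 0 0 -1; 0 -0.006 0 0 -1; 0 -0.007 0 0 -1; 0 -0.0075 0 0 -1; 0 -0.008 0 0 -1; 0 -0.008 0 0 -1")

```text
time_s: 20.85
tool_pos: [0.5624, -0.0262, 0.0571]
tool_rot: [180.0, -0.0, 12.1]
force: [2.6, -5.5, -3.0]
grip_width: 0.0002
```

Emit:
drive_tool(moves="0 -0.0003 0 0 -1; 0 -0.0006 0 0 -1; 0 -0.0009 0 0 -1; 0 -0.0012 0 0 -1; 0 -0.0015 0 0 -1; 0 -0.0015 0 0 -1; 0 -0.0015 0 0 -1; 0 -0.0015 0 0 -1")

```text
time_s: 21.65
tool_pos: [0.5622, -0.0253, 0.0571]
tool_rot: [179.9, -0.0, 12.1]
force: [3.1, -4.9, -3.2]
grip_width: 0.0007
```

Emit:
drive_tool(moves="0 -0.0003 0 0 -1; 0 -0.0006 0 0 -1; 0 -0.0009 0 0 -1; 0 -0.0012 0 0 -1; 0 -0.0015 0 0 -1; 0 -0.0015 0 0 -1; 0 -0.0015 0 0 -1; 0 -0.0015 0 0 -1")

```text
time_s: 22.45
tool_pos: [0.5619, -0.0239, 0.0571]
tool_rot: [179.9, -0.0, 12.1]
force: [2.4, -5.9, -2.8]
grip_width: 0.0008
```

```bash
python3 -c "
from h import *
tab()"
```

```text
top blk 133 ((-2.536031723022461, 62.17277908325195), (42.066829681396484, 15.170426368713379), 1.101582407951355)
[ 0.5619 -0.0239  0.0571] fixture [ 0.0012 -0.0521] [ 3.5 -6.6 -3.4]
```

Emit:
drive_tool(moves="0 -0.0003 0 0 -1; 0 -0.0006 0 0 -1; 0 -0.0009 0 0 -1; 0 -0.001 0 0 -1; 0 -0.001 0 0 -1; 0 -0.001 0 0 -1; 0 -0.001 0 0 -1; 0 -0.001 0 0 -1")

```text
time_s: 23.35
tool_pos: [0.5618, -0.0235, 0.0571]
tool_rot: [179.9, -0.0, 12.1]
force: [2.1, -5.9, -3.0]
grip_width: 0.0001
```

Emit:
drive_tool(moves="0 -0.0003 0 0 -1; 0 -0.0006 0 0 -1; 0 -0.0009 0 0 -1; 0 -0.001 0 0 -1; 0 -0.001 0 0 -1; 0 -0.001 0 0 -1; 0 -0.001 0 0 -1; 0 -0.001 0 0 -1")

```text
time_s: 24.15
tool_pos: [0.5618, -0.0235, 0.0572]
tool_rot: [179.8, -0.0, 12.0]
force: [4.0, -8.9, -3.3]
grip_width: 0.0005
```

Emit:
drive_tool(moves="0 -0.0004 0 0 -1; 0 -0.0008 0 0 -1; 0 -0.0012 0 0 -1; 0 -0.0016 0 0 -1; 0 -0.002 0 0 -1; 0 -0.002 0 0 -1; 0 -0.002 0 0 -1; 0 -0.002 0 0 -1")

```text
time_s: 24.95
tool_pos: [0.5618, -0.0235, 0.0572]
tool_rot: [179.7, -0.0, 12.0]
force: [5.6, -10.8, -4.0]
grip_width: 0.0003
```

The position no longer changes while the force rises to about 12 N, so the block is clamped. I'll back off and inspect.

Emit:
drive_tool(moves="0 0.005 0 0 -1; 0 0.015 0 0 -1; 0 0.03 0 0 -1; 0 0.03 -0.04 0 -1; 0 0.03 -0.08 0 -1; 0 0.05 -0.12 0 -1; 0 0.07 -0.16 0 -1; 0 0.08 -0.18 0 -1")

```text
time_s: 25.75
tool_pos: [0.5792, -0.0994, 0.2412]
tool_rot: [179.9, -0.3, 12.0]
force: [0.4, -0.3, -0.4]
grip_width: 0.0001
```

Emit:
drive_tool(moves="-0.03 0.01 0 0 -1; -0.06 0.02 -0.02 0 -1; -0.09 0.03 -0.04 0 -1; -0.11 0.04 -0.06 0 -1; -0.11 0.04 -0.08 0 -1; -0.11 0.04 -0.08 0 -1; -0.11 0.04 -0.08 0 -1; -0.11 0.04 -0.08 0 -1")

```text
time_s: 26.55
tool_pos: [0.4782, -0.1586, 0.3159]
tool_rot: [-179.9, 0.1, 12.2]
force: [0.3, 0.7, -0.5]
grip_width: 0.0006
```

```bash
python3 -c "
from h import *
tab()
z=np.load('topL.npz');p=z['p'];save('top8.png',cv2.resize(p[120:300,180:460],None,fx=2.85,fy=2.85))
for n in('top','side'):
  print(n,[ (k,np.round(q[0]['uv'],0).tolist()) for k in('vial','wedge','cold_chisel','jar') if (q:=pinpoint(n,k))])
"
```

```text
side red 39 [[-9.0, -43.0, 77.0], [3.0, -41.0, 80.0], [14.0, -35.0, 82.0]]
side blk 217 ((0.7692623138427734, 40.921722412109375), (57.86045837402344, 41.509822845458984), 89.3695297241211)
top red 5 [[-14.0, -39.0, 79.0], [-4.0, -37.0, 80.0], [14.0, -30.0, 81.0]]
top blk 505 ((-1.8319320678710938, 42.11690139770508), (42.039424896240234, 55.700889587402344), 0.7296967506408691)
[ 0.4782 -0.1586  0.3159] fixture [-0.1084 -0.1667] [-0.8  0.1 -0.7]
top [('vial', [385.0, 180.0]), ('wedge', [394.0, 212.0]), ('cold_chisel', [320.0, 152.0]), ('jar', [220.0, 160.0])]
side [('vial', [331.0, 277.0]), ('wedge', [288.0, 281.0]), ('cold_chisel', [366.0, 234.0]), ('jar', [373.0, 188.0])]
```

View pics/top8.png

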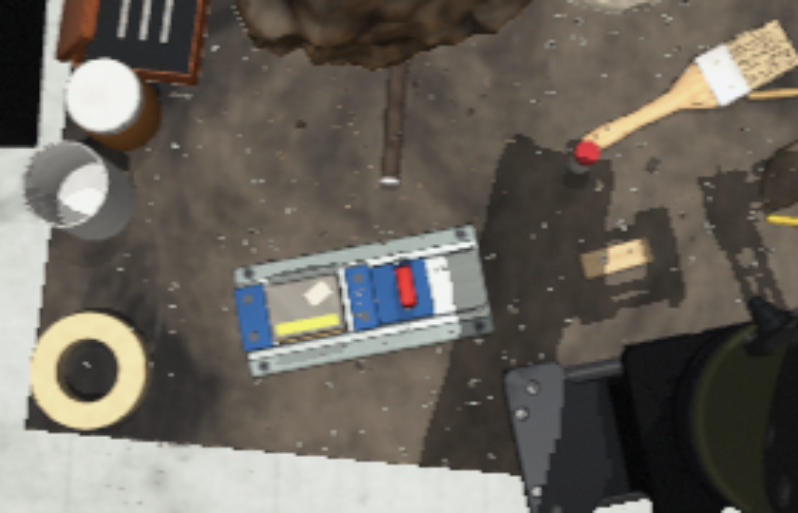

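The block sits square between the jaws with the yellow edge at (307,325), facing the robot. The jaw is against it and the bystanders are unmoved. I'll hand it in.

```bash
python3 -c "
from cell import *
print(sign_off(),get_obs()['time_s'])"
```

```text
the job is handed in; nothing more can be done
the job is handed in; nothing more can be done
```

The block is back on the bed, turned a quarter turn so its fossil face looks toward the robot, and held between the jaws. I handed the job in at about 27 s; the sign-off gives no verdict.

**What I did:** I pinched the red tab and slid the jaw open. I then lifted the block about 60 mm, turned it 90° and set it down in the gap. Last, I pushed the jaw shut from behind the tab with closed fingers and drew the arm clear.

**Last checks:**
- **Block position:** the top camera put its centre at x = -1.8 mm, y = 42.1 mm in the fixture, about 0.7° off square. The side camera agreed within about 3 mm. The yellow edge is on the robot's side.
- **Jaw:** it is at about 0.020, judged from the tab's position. While I pushed, the force rose to about 12 N with no further movement, so the block is clamped.
- **Surroundings:** in the top view the vial, wedge, chisel and jar look unmoved. The detector's points for them shifted only a few pixels from the start. The exception is the chisel in the top view: its first detection there was wrong, so there is nothing to compare. The robot touches nothing.

**What went wrong on the way:**
- **Stray shift:** one move row had an extra 36 mm shift that opened the jaw further than planned, to about 0.047. It did no harm.
- **Missed pinch:** the second pinch on the tab missed and the fingers closed on nothing, for a reason I did not find. That is why I closed the jaw by pushing.

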